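Raise the bicycle with the hoist remote's stick

TASK

Raise the bicycle on the corridor hoist: on the remote with the tall, ball-topped stick, tilt that stick all the way towards the end of its box with the stub antenna, hold it there for about two seconds, then let go so that it stands upright again. Tilt it in no other direction, leave the other remote's short stick with the flat crossbar alone, and do not push the tin, the jar or the pump about.

Things in the scene. Friction and masses are not known exactly. Their poses are not given: they have to be found in the camera images.
- hoist_remote: The hoist remote: a grey plastic box 130 x 90 mm (x, y) and 40 mm high, screwed down on the flat top of the upturned white crate (80 mm above the table), turned so that the antenna points within 70 degrees either side of straight away from the robot. Origin: centre of its underside, z up. Its +x axis points along the box to the end from which a black stub antenna (10 mm thick) sticks out level, its tip 108 mm from the origin. The stick's pivot lies 40 mm above the origin.
- hoist_ball (a point): Centre of the black ball (30 mm diameter) on top of the hoist remote's stick, 75 mm above the pivot, so 115 mm above the underside of the box when upright. The stick below it is a 10 mm steel rod. It tilts about the pivot in any direction, with stops at 26 degrees (ball 33 mm off centre and 7 mm lower); a spring (about 3 N at the ball at full tilt) stands it upright again when let go. Axes as the box's when upright; z runs up the stick.
- short_cap (a point): Centre of the flat crossbar (48 mm along the box's y, 14 mm wide, 8 mm thick) on top of the short stick of the other remote, which works the skylight: the same box with the same antenna, but its stick is only 44 mm tall above the box; also spring-centred. z runs up the stick. To be left alone. The two remotes stand side by side 220 mm or more apart, either one on the left.
- tin_center (a point): Centre, half-way up, of a loose stainless steel tin with a screw-top lid, 76 mm diameter, 86 mm high, at the left or right end of the crate. Bystander.
- jar_center (a point): Centre, half-way up, of a loose glass jar of spare bolts, 56 mm diameter, 70 mm high, at the end of the crate opposite the tin. Bystander.
- pump_center (a point): Centre of a loose grey aluminium mini pump, 220 mm long, 26 mm high, lying roughly along y near the far edge of the crate. Bystander.

How it is judged (in metres and radians):
On the way:
1. the tall stick is held tilted towards the antenna end for 1.5 s: ball at least 22 mm (of 33) towards the antenna and no more than 14 mm to either side (x of hoist_ball in the frame of hoist_remote above 0.022 m and y of hoist_ball in the frame of hoist_remote between -0.014 and 0.014 m), for 1.5 s.
At the end, for the whole second after the job is handed in: The tall stick stands upright again (ball within 8 mm of its centre position both ways), the short stick is upright (within 0.1 rad), and tin, jar and pump are within 30 mm of where they stood (x of hoist_ball in the frame of hoist_remote between -0.008 and 0.008 m and y of hoist_ball in the frame of hoist_remote between -0.008 and 0.008 m and angle between short_cap's own z axis and vertical below 0.1 rad and not (distance of tin_center from where it was at the start of the episode above 0.03 m) and not (distance of jar_center from where it was at the start of the episode above 0.03 m) and not (distance of pump_center from where it was at the start of the episode above 0.03 m)); the robot touches nothing.
It fails at once if the short stick is tilted by more than 0.15 rad (angle between short_cap's own z axis and vertical above 0.15 rad).
It fails at once if the tall stick's ball is tilted more than 14 mm away from the antenna or more than 18 mm sideways (x of hoist_ball in the frame of hoist_remote below -0.014 m or y of hoist_ball in the frame of hoist_remote above 0.018 m or y of hoist_ball in the frame of hoist_remote below -0.018 m).
It fails at once if the tin, the jar or the pump is pushed more than 30 mm (distance of any of tin_center, jar_center, pump_center from where it was at the start of the episode above 0.03 m).
It also fails if it takes over 38 s, if anything falls off the work surface, if the arm or the gripper's body presses on something with over 40 N, if the wrist force passes 120 N, or if a joint passes its speed limit or range.

ROBOT

A 6-joint arm with a two-finger parallel gripper is mounted at the origin on the work surface. World frame = base frame: x ahead of the robot, y to its left, z up, the work surface at z = 0. Lengths are in mm, angles in rad, forces in N, time in s.
With the tool pointing down it reaches from about 375 to 825 mm from the base axis. Payload 5.5 kg.
Tool frame: the origin (TCP) lies midway between the tips of the shut fingers; the grasp point (between the pads) lies 19 mm behind it; z points along the fingers, x is the direction in which the jaws open and shut, and the axes are right-handed (so a half turn about z gives the same grasp; the last joint's range is limited). The gripper opens to 85 mm and grips with 20 to 120 N. Pads are 22 mm wide; open, the fingers measure 114 mm over their backs; the gripper's body (76 mm by 85 mm) begins 54 mm behind the grasp point. The pads swing forward as they close: fully open they stand 13 mm farther back than shut.
Start: joints at [0, 0.314, -0.047, 1.21, 0, 1.571], TCP at [599.996, -0, 231.299] pointing down, gripper open.
Joint ranges: [-2.67, 2.67], [-0.69, 1.73], [-1.03, 1.25], [-2.08, 2.16], [-1.42, 1.45], [-3.14, 3.14]. Speed limits (rad/s): [2.39, 2.39, 3.01, 3.14, 3.14, 3.14].

INTERFACE

Orientations are given as a unit quaternion [w, x, y, z].
In Python, from plant import bot, vision, hand_in gives the robot as it stands.
- The arm moves only by the shell command python3 -m handwheel 'ROWS' [FORCE]. ROWS is JSON, a list of rows, each a list of 3 entries, a list of its own where there are three numbers: the closure, from -1 (fully open) to 1 (shut), then the shift along the tool's x, y, z in units of 50 mm (1.0 is 50 mm), then the turn about the tool's z in units of 5 degrees (1.0 is 5 degrees). In form: [[gripper, [tx, ty, tz], yaw], ...]. A call has 1 to 5 rows; each row shifts and turns the commanded pose from where the row before left it, along the tool's axes as they then stand; what a row does not reach is not made up. A row lasts 1/10 s, in which the tool goes at most 50 mm and 8.59 degrees, less where a joint would pass 70% of its speed; a pose out of reach is approached as far as the arm can. A call is refused whole if a number of a shift passes 1 or a number of a turn 1, either way. A call with a gripper value outside its range is refused whole. The fingers move at their own pace and stop on an object; FORCE is the grip in N (left out, the last holds). Time passes only in rows, so rows that do not move let the fingers close. It gives the time, the measured TCP pose, the force and the opening at its end, in the units of the state.
- bot.sense(): the state, without advancing time (a new reading comes with each control period).
- vision.grab_frame(name): name is "scene" or "side" or "wrist"; returns the picture (400x640x3 uint8, blue, green, red); there is no depth.
- vision.camera_info(name): a dict with "fx", "fy", "cx", "cy" (pixels), "D" ([k1, k2, p1, p2, k3] as OpenCV has them; the pictures are not rectified), "eye" and "attitude" of the camera in the world. Camera axes: x right, y up, looking along -z (the intrinsics and any distortion apply to the point x, -y, -z); pixel columns grow to the right and rows downward; lengths in mm; the calibration is good to about 2 mm. A picture is of the moment at which its call begins: read the wrist's pose just before it. camera_info takes no time and is no camera call; for the wrist camera it gives the pose at the moment of the call.
- hand_in(): hands the job in, once; it reports no verdict.
The state is a dict: "time_s": time; "joint_pos": joint angles; "joint_velocities": joint speeds; "effort": joint torques, N m; "tool_pos": TCP position; "tool_rot": TCP orientation; "ft_force": force on the tool from outside, world axes, zero at the start; "torque": the same for the moment, N m; "grip_width": finger opening in mm.
Only numpy, scipy, OpenCV 4.12 (cv2) and the standard library are available. Lean on these libraries where they do the work, as an engineer would, in place of code of your own. Each camera call takes 0.05 s, during which the arm holds its last target. There are 200 camera calls.

## Working session

There is one attempt and no reset: what is moved stays moved. The work goes in short steps, Python scripts to look and compute and a shell command to move; the robot and the scene stay as the last step left them, time stands still between calls to the robot, and variables do not carry over. Pictures are saved under pics/ and viewed, and the job is handed in when it is done.

```bash
ls; mkdir -p pics
python3 - <<'E'
from plant import bot, vision
import cv2
for n in ("scene","side","wrist"):
    i=vision.camera_info(n); print(n,i)
    cv2.imwrite(f"pics/{n}0.png",vision.grab_frame(n))
s=bot.sense(); print(s["time_s"],s["tool_pos"],s["tool_rot"])
E
```

```text
pics
scene {'fx': 409.02259906175146, 'fy': 409.02259906175146, 'cx': 314.3240913286773, 'cy': 198.2780506427733, 'D': array([-0.0983832,  0.       ,  0.       ,  0.       ,  0.       ]), 'eye': array([1098.39608781, -553.31215477, 1026.26558326]), 'attitude': array([0.88462793, 0.3203349 , 0.11268629, 0.31956342])}
side {'fx': 431.99130851550944, 'fy': 431.99130851550944, 'cx': 321.63963673853533, 'cy': 198.52799579230455, 'D': array([0.03102829, 0.        , 0.        , 0.        , 0.        ]), 'eye': array([ 552.2062231 ,  776.21687926, 1107.6359185 ]), 'attitude': array([-0.06626928, -0.02526037,  0.34058966,  0.93753346])}
wrist {'fx': 281.9406460933921, 'fy': 281.9406460933921, 'cx': 320.0063403520159, 'cy': 199.36374561696, 'D': array([-0.0500875,  0.       ,  0.       ,  0.       ,  0.       ]), 'eye': array([600.28590822,  78.73017637, 371.82862205]), 'attitude': array([ 9.87872845e-01, -1.55264220e-01,  4.51254961e-04,  2.46608711e-04])}
0.15 [ 5.99546635e+02 -1.91916463e-03  2.30627064e+02] [-1.64634496e-05  9.99999771e-01 -9.67446171e-06 -6.75760723e-04]
```

View pics/scene0.png

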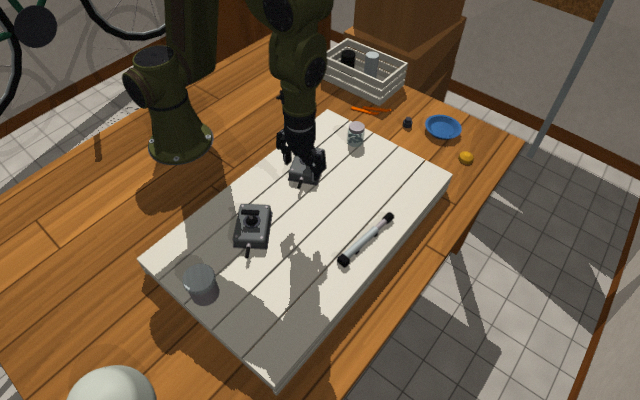

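View pics/side0.png

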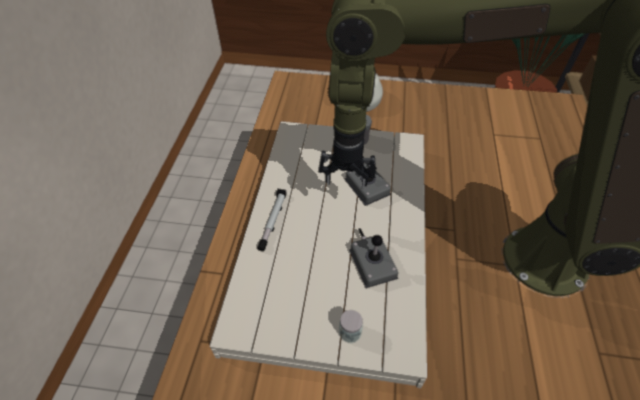

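View pics/wrist0.png

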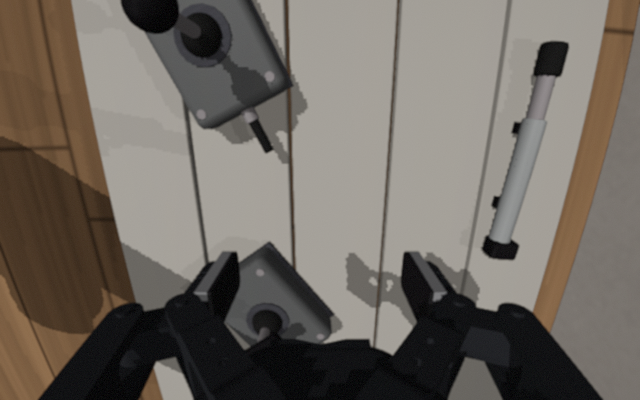

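The tall ball-topped stick is on the left remote: ball at (377,241) in the side view and (150,5) in the wrist view. Its antenna tip is at (270,150) in the wrist view, with screws at (201,114) and (269,76). The crossbar remote is on the right, at (250,215) in the scene view.

```bash
cat > h.py <<'E'
import numpy as np, cv2
from scipy.spatial.transform import Rotation as R
from plant import bot, vision
def ray(info,p):
    K=np.array([[info['fx'],0,info['cx']],[0,info['fy'],info['cy']],[0,0,1]])
    x,y=cv2.undistortPoints(np.array([[p]],float),K,info['D'])[0,0]
    w,a,b,c=info['attitude']
    return np.array(info['eye']),R.from_quat([a,b,c,w]).apply([x,-y,-1])
def atz(info,p,z):
    e,d=ray(info,p); return (e+d*(z-e[2])/d[2]).round(1)
E
python3 - <<'E'
from h import *
w=vision.camera_info("wrist"); s=vision.camera_info("side"); c=vision.camera_info("scene")
print("ball side",atz(s,(377,241),195))
for n,p,z in [("pivot",(202,36),120),("scr1",(201,114),120),("scr2",(269,76),120),("tip",(270,150),100),("base",(248,115),100),("c1",(207,128),110),("c2",(291,86),110),("short pivot",(265,330),120)]: print(n,atz(w,p,z))
for n,p,z in [("tip",(360,232),100),("cL",(351,261),120),("cR",(385,235),120),("jar",(350,326),115)]: print("side",n,atz(s,p,z))
print("scene",atz(c,(356,133),115),"tin",atz(c,(200,282),123),"short",atz(c,(250,213),164))
im=vision.grab_frame("side")[190:350,300:440]; cv2.imwrite("pics/sc.png",cv2.resize(im,None,fx=4,fy=3.75,interpolation=2)[:600])
E
```

```text
ball side [503.  139.8 195. ]
pivot [504.6 136.5 120. ]
scr1 [497.   75.2 120. ]
scr2 [557.7 105.3 120. ]
tip [552.  41. 100.]
base [533.1  73.6 100. ]
c1 [497.   62.7 110. ]
c2 [574.9  98.  110. ]
short pivot [ 538.6 -156.4  120. ]
side tip [547.7  49.4 100. ]
side cL [563.5 161.3 120. ]
side cR [478.1  64.3 120. ]
side jar [548.3 338.8 115. ]
scene [545.6 341.5 115. ] tin [ 578.5 -361.3  123. ] short [ 546.5 -148.   164. ]
```

View pics/sc.png

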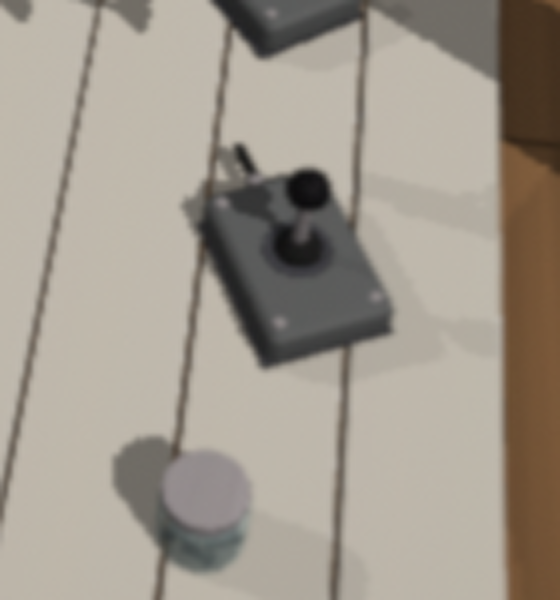

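Antenna heading is about -63.5°: the tip vector gives -63.4° and the screw line gives -63.6°. The ball sits at about (504,138,195). I'll move above it, then turn the tool by -26.5° so the jaws open across the box.

```bash
python3 -m handwheel '[[-1,[-0.38,-0.55,0],0],[-1,[-0.38,-0.55,0],0],[-1,[-0.38,-0.55,0],0],[-1,[-0.38,-0.55,0],0],[-1,[-0.38,-0.55,0],0]]' 20; python3 -m handwheel '[[-1,[0,0,0],-1],[-1,[0,0,0],-1],[-1,[0,0,0],-1],[-1,[0,0,0],-1],[-1,[0,0,0],-1]]'; python3 -m handwheel '[[-1,[0,0,0],-0.3],[-1,[0,0,0],0],[-1,[0,0,0],0]]'
python3 - <<'E'
from h import *
s=bot.sense(); w,a,b,c=s["tool_rot"]; print(s["tool_pos"],R.from_quat([a,b,c,w]).as_matrix().round(3))
i=vision.camera_info("wrist");print(i["eye"],i["attitude"]); cv2.imwrite("pics/w1.png",vision.grab_frame("wrist")); cv2.imwrite("pics/s1.png",vision.grab_frame("scene"))
E
```

```text
time_s: 0.7
tool_pos: [504.0, 138.4, 231.2]
tool_rot: [-0.0, 1.0, -0.0, -0.0]
ft_force: [-1.0, 0.4, 1.5]
grip_width: 85.6
time_s: 1.2
tool_pos: [504.8, 137.5, 231.1]
tool_rot: [0.0, 0.976, 0.218, -0.0]
ft_force: [-0.3, -0.8, 0.7]
grip_width: 85.3
time_s: 1.5
tool_pos: [505.0, 137.5, 231.3]
tool_rot: [0.0, 0.974, 0.229, -0.0]
ft_force: [0.3, 0.5, -0.6]
grip_width: 85.5
[504.96371216 137.47265766 231.25456414] [[ 0.896  0.445 -0.   ]
 [ 0.445 -0.896 -0.   ]
 [-0.    -0.    -1.   ]]
[470.64190435 208.01146055 372.54501465] [ 0.96168704 -0.15121564 -0.03558709  0.2258881 ]
```

View pics/w1.png

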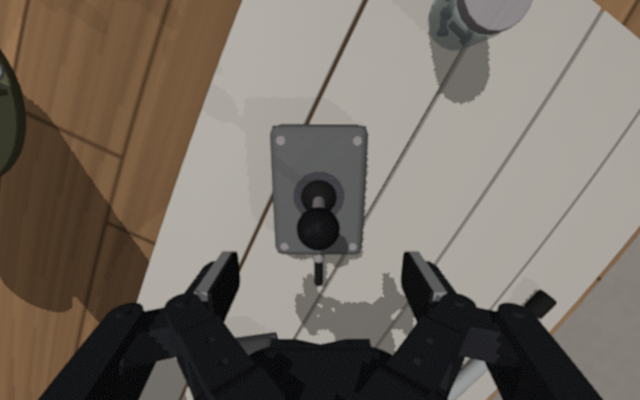

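View pics/s1.png

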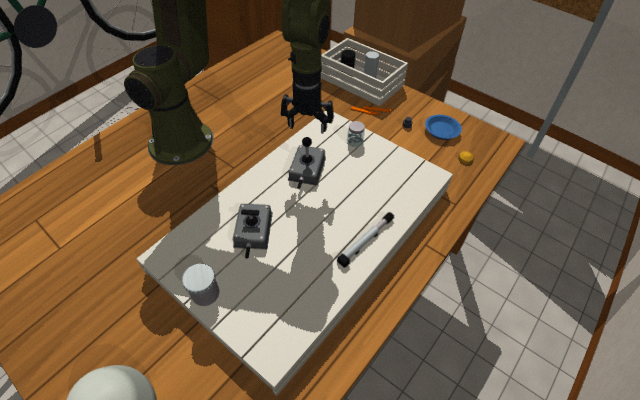

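The box stands upright in the wrist picture, so the yaw is right. The ball at (319,229) is centred between the fingers sideways, and the antenna points towards the bottom of the picture. Next is the offset along the box.

Run:
```python
from h import *
i=vision.camera_info("wrist");s=vision.camera_info("scene"); t=np.array(bot.sense()["tool_pos"])
u=np.array([.445,-.896]); v=np.array([.896,.445])
for n,c,p,z in [("ball w",i,(319,229),195),("ball scene",s,(307,142),195),("pivot w",i,(319,195),125),("tip",i,(319,283),100)]:
    q=atz(c,p,z); d=(q-t)[:2]; print(n,q,"tool x %.1f y %.1f"%(d@v,d@u))
```

```text
ball w [505.1 137.3 195. ] tool x 0.0 y 0.2
ball scene [505.6 135.6 195. ] tool x -0.3 y 2.0
pivot w [503.6 139.9 125. ] tool x -0.2 y -2.8
tip [553.  40. 100.] tool x -0.3 y 108.7
```

```bash
python3 -m handwheel '[[-1,[0,0,0.3],0],[-1,[0,0,0.3],0],[-1,[0,0,0.3],0],[-1,[0,0,0.27],0],[-1,[0,0,0],0]]' 20; python3 -m handwheel '[[0.3,[0,0,0],0],[0.4,[0,0,0],0],[0.5,[0,0,0],0],[0.6,[0,0,0],0],[0.7,[0,0,0],0]]' 20; python3 -m handwheel '[[0.8,[0,0,0],0],[0.8,[0,0,0],0],[0.8,[0,0,0],0],[0.8,[0,0,0],0]]' 20
python3 - <<'E'
from h import *
cv2.imwrite("pics/w2.png",vision.grab_frame("wrist"))
im=vision.grab_frame("side")[190:350,300:440]; cv2.imwrite("pics/s2.png",cv2.resize(im,None,fx=4,fy=3.75))
E
```

```text
time_s: 2.1
tool_pos: [503.6, 137.1, 170.9]
tool_rot: [0.0, 0.973, 0.229, -0.002]
ft_force: [-0.6, -0.8, 0.1]
grip_width: 85.3
time_s: 2.6
tool_pos: [505.5, 137.6, 173.5]
tool_rot: [-0.0, 0.973, 0.229, 0.001]
ft_force: [-0.6, -0.0, 3.2]
grip_width: 28.4
time_s: 3.0
tool_pos: [505.5, 137.6, 173.5]
tool_rot: [-0.0, 0.973, 0.229, 0.001]
ft_force: [-0.8, 1.0, 5.8]
grip_width: 28.9
```

View pics/w2.png

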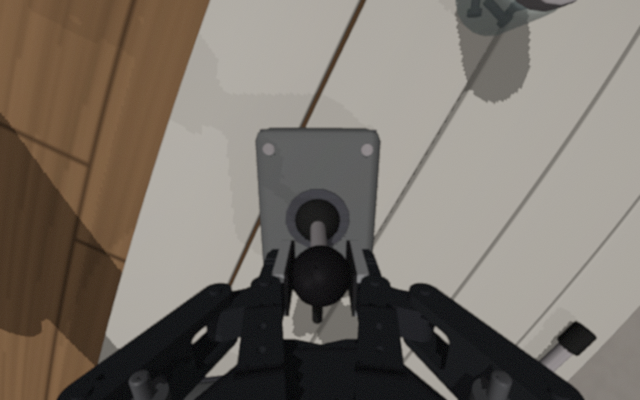

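View pics/s2.png

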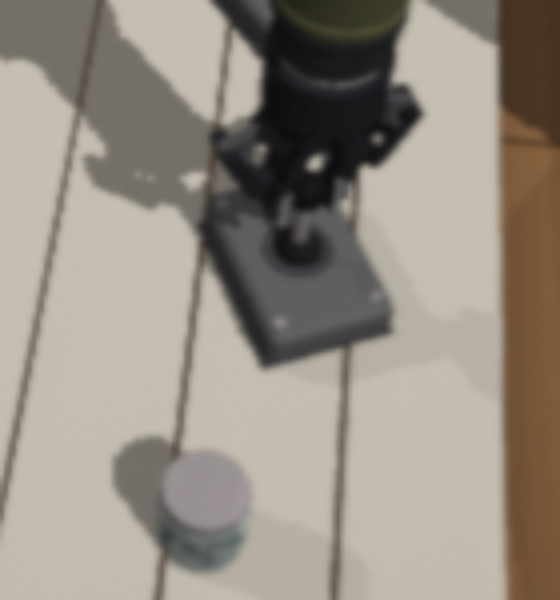

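The ball at (320,275) is held between the pads with the stick upright. Next: 30 mm along tool +y (towards the antenna), dipping 6 mm along the arc, then hold.

```bash
python3 -m handwheel '[[0.8,[0,0.06,0],0],[0.8,[0,0.06,0],0],[0.8,[0,0.06,0.01],0],[0.8,[0,0.06,0.01],0],[0.8,[0,0.06,0.01],0]]' ; python3 -m handwheel '[[0.8,[0,0.06,0.01],0],[0.8,[0,0.06,0.02],0],[0.8,[0,0.06,0.02],0],[0.8,[0,0.06,0.02],0],[0.8,[0,0.06,0.02],0]]'; python3 -m handwheel '[[0.8,[0,0,0],0],[0.8,[0,0,0],0]]'
python3 - <<'E'
from h import *
cv2.imwrite("pics/w3.png",vision.grab_frame("wrist"))
im=vision.grab_frame("side")[190:350,300:440]; cv2.imwrite("pics/s3.png",cv2.resize(im,None,fx=4,fy=3.75))
E
```

```text
time_s: 3.6
tool_pos: [512.0, 124.3, 171.5]
tool_rot: [-0.0, 0.973, 0.229, 0.0]
ft_force: [-0.1, 1.3, 4.0]
grip_width: 28.3
time_s: 4.1
tool_pos: [518.2, 110.6, 166.5]
tool_rot: [-0.0, 0.973, 0.229, -0.0]
ft_force: [-1.9, 2.4, 2.1]
grip_width: 28.8
time_s: 4.3
tool_pos: [518.1, 110.6, 166.5]
tool_rot: [-0.0, 0.973, 0.229, -0.0]
ft_force: [-1.3, 1.9, 2.1]
grip_width: 28.5
```

View pics/w3.png

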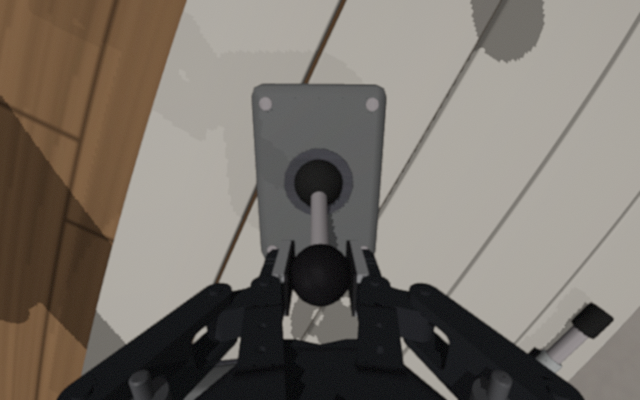

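View pics/s3.png

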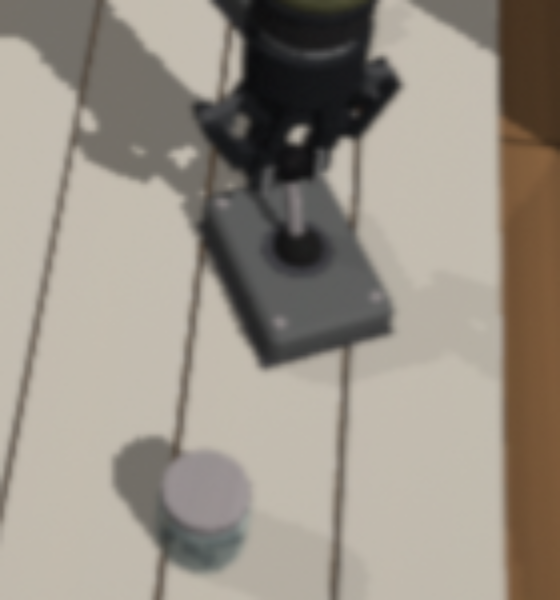

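The ball is still at (320,275) in the grip while the pivot has shifted up to (319,180), so the stick is tilted straight towards the antenna by about 30 mm. I'll hold about 2 s, return along the same path, and then open.

```bash
python3 -m handwheel '[[0.8,[0,0,0],0],[0.8,[0,0,0],0],[0.8,[0,0,0],0],[0.8,[0,0,0],0],[0.8,[0,0,0],0]]';python3 -m handwheel '[[0.8,[0,0,0],0],[0.8,[0,0,0],0],[0.8,[0,0,0],0],[0.8,[0,0,0],0],[0.8,[0,0,0],0]]';python3 -m handwheel '[[0.8,[0,0,0],0],[0.8,[0,0,0],0],[0.8,[0,0,0],0],[0.8,[0,0,0],0],[0.8,[0,0,0],0]]';python3 -m handwheel '[[0.8,[0,0,0],0],[0.8,[0,0,0],0],[0.8,[0,0,0],0]]'
python3 -m handwheel '[[0.8,[0,-0.06,-0.02],0],[0.8,[0,-0.06,-0.02],0],[0.8,[0,-0.06,-0.02],0],[0.8,[0,-0.06,-0.02],0],[0.8,[0,-0.06,-0.01],0]]' ; python3 -m handwheel '[[0.8,[0,-0.06,-0.01],0],[0.8,[0,-0.06,-0.01],0],[0.8,[0,-0.06,-0.01],0],[0.8,[0,-0.06,0],0],[0.8,[0,-0.05,0],0]]'; python3 -m handwheel '[[0.8,[0,0,0],0],[0.8,[0,0,0],0]]'
python3 - <<'E'
from h import *
cv2.imwrite("pics/w4.png",vision.grab_frame("wrist"))
E
```

```text
time_s: 4.9
tool_pos: [518.1, 110.7, 166.6]
tool_rot: [-0.0, 0.973, 0.229, -0.0]
ft_force: [-1.5, 3.4, -0.1]
grip_width: 28.8
time_s: 5.4
tool_pos: [518.2, 110.7, 166.6]
tool_rot: [-0.0, 0.973, 0.229, -0.0]
ft_force: [-2.4, 3.3, -0.7]
grip_width: 28.8
time_s: 5.9
tool_pos: [518.1, 110.7, 166.6]
tool_rot: [-0.0, 0.973, 0.229, -0.0]
ft_force: [-3.0, 5.1, -3.2]
grip_width: 28.4
time_s: 6.2
tool_pos: [518.2, 110.7, 166.7]
tool_rot: [-0.0, 0.973, 0.229, -0.0]
ft_force: [-2.0, 4.3, -3.0]
grip_width: 28.4
time_s: 6.7
tool_pos: [511.6, 123.8, 171.2]
tool_rot: [0.001, 0.973, 0.229, -0.0]
ft_force: [-1.2, 0.5, -4.7]
grip_width: 28.7
time_s: 7.2
tool_pos: [505.7, 137.1, 173.3]
tool_rot: [0.0, 0.973, 0.229, 0.001]
ft_force: [-0.2, -0.7, -1.7]
grip_width: 28.4
time_s: 7.4
tool_pos: [505.7, 137.1, 173.3]
tool_rot: [0.0, 0.973, 0.229, 0.001]
ft_force: [0.3, -0.7, -0.6]
grip_width: 28.3
```

View pics/w4.png

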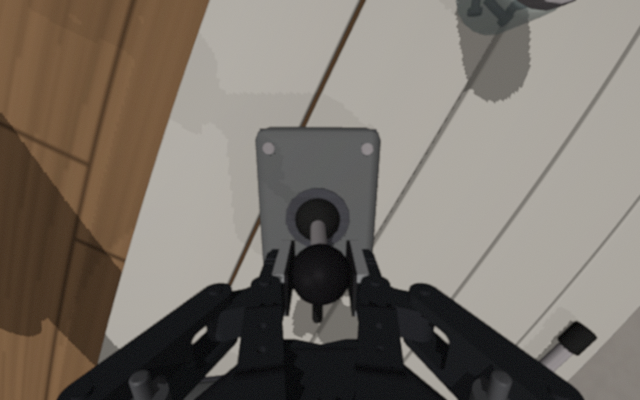

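The stick is back upright in the grip, with the ball at (320,275) and the same view as before the tilt. Hold lasted about 2.1 s. Now open, lift away and check.

```bash
python3 -m handwheel '[[-1,[0,0,0],0],[-1,[0,0,0],0],[-1,[0,0,0],0],[-1,[0,0,0],0],[-1,[0,0,0],0]]'; python3 -m handwheel '[[-1,[0,0,0],0],[-1,[0,0,0],0],[-1,[0,0,0],0],[-1,[0,0,-0.2],0],[-1,[0,0,-0.3],0]]'; python3 -m handwheel '[[-1,[0,0,-0.4],0],[-1,[0,0,-0.4],0],[-1,[0,0,-0.3],0],[-1,[0,0,0],0],[-1,[0,0,0],0]]'
python3 - <<'E'
from h import *
cv2.imwrite("pics/w5.png",vision.grab_frame("wrist")); cv2.imwrite("pics/s5.png",vision.grab_frame("scene"))
E
```

```text
time_s: 7.95
tool_pos: [505.2, 137.1, 172.8]
tool_rot: [-0.0, 0.973, 0.229, 0.0]
ft_force: [0.3, -1.1, 0.4]
grip_width: 85.2
time_s: 8.45
tool_pos: [504.5, 136.9, 197.8]
tool_rot: [0.0, 0.973, 0.229, -0.001]
ft_force: [-0.1, -0.1, 1.1]
grip_width: 85.4
time_s: 8.95
tool_pos: [505.4, 137.1, 253.0]
tool_rot: [-0.0, 0.973, 0.229, 0.0]
ft_force: [-0.6, 0.0, 0.4]
grip_width: 85.2
```

View pics/w5.png

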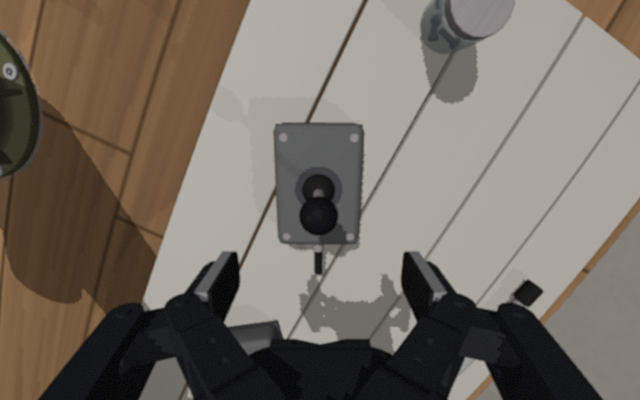

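View pics/s5.png

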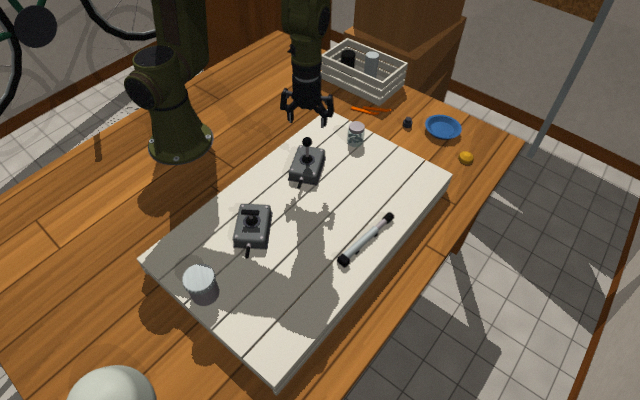

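In the scene picture the ball is back at (307,142), as before the tilt. The short stick, tin, jar and pump have not moved, and the gripper is clear.

Run:
```python
from h import *
print(atz(vision.camera_info("wrist"),(319,216),195))
from plant import hand_in
print(hand_in())
```

```text
[504.  138.1 195. ]
the job is handed in; nothing more can be done
None
```

I raised the bicycle hoist and handed the job in at about 9 s of the 38 s allowed; the hand-in reports no verdict.

I gripped the ball across the box at 20 N and tilted the stick about 30 mm (of 33) towards the antenna. I held it there for about 2.1 s, brought it back upright in the grip, then opened the jaws and lifted clear.

- **Stick upright:** the ball measured (504.0, 138.1) mm afterwards, about 1.4 mm from the (505.1, 137.3) measured before.
- **Forces:** the wrist readings at the end of each move stayed under about 7 N.
- **Everything else:** by eye, the short stick, tin, jar and pump look unmoved in the before and after scene pictures. I did not measure their positions again.

No check failed. Before gripping, the scene and wrist cameras disagreed by about 2 mm on the ball's position, which is within the calibration error.

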